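# Take the lens off the imaging camera

### The job

Take the lens off the bench camera: push the camera's release button fully in, turn the lens a quarter turn counter-clockwise (seen from above) and lift it off. Keep it upright and set it down gently, standing on its mount end, in the empty tray, and let go. Leave the beaker, the petri dish and the loose vial beside the work where they are.

Things in the scene. Friction and masses are not known exactly. Their poses are not given: they have to be found in the camera images.
- camera: Grey box-shaped imaging camera lying on its back, fixed to the worktop, 145 x 100 mm and 40 mm high. Its origin is on the worktop directly under the lens axis; its z is up and its x points along the long side to the release button, which is 80 mm from the lens axis (the box reaches 100 mm that way, 45 mm the other).
- mount_ring (a point): Centre of the top of the aluminium bayonet ring (70 mm diameter, 14 mm high) on the camera's top face; axes as the camera's. Two lugs of the lens sit under its lips, along x; its gaps lie along y: the lens comes free 75 to 95 degrees counter-clockwise (from above); a fixed stop ends the turn at 95. Until the button is in, a lock pin blocks the turn after a few degrees. The lens has 2 mm play.
- release_top (a point): Centre of the top of the release button, a round steel push button of 18 mm diameter on the camera's top face; when out, its top stands 12 mm above that face (52 mm above the worktop). It is pushed straight down.
- release (a joint): Travel of the release button in m: 0 out (locked), 0.008 fully in; it takes about 3 N and stays in when let go. The lens is free to turn from 0.005 on.
- lens_center (a point): Middle of the loose lens, on its axis, 27 mm above its bottom, which stands on the camera's top face. Mostly black round barrel, 50 mm diameter, 54 mm high, about 0.2 kg. Its lower 16 mm (steel mount end, 54 mm across two lugs) sit in the ring; the barrel 2 to 40 mm above the ring is there to grip. z is the axis (up); x runs through the lugs, along the camera's x while locked.
- tray: The empty open blue plastic tray, 96 x 150 mm outside (x by y), 26 mm high, loose on the worktop; walls 2 to 3 mm, floor 3 mm thick. Origin at the centre of its underside.
- beaker: Bystander: glass beaker, 54 mm diameter, 70 mm high, origin at the centre of its underside.
- petri_dish: Bystander: lidded petri dish, 54 mm diameter, 14 mm high, origin at the centre of its underside.
- sample_vial: Bystander: single upright vial with a screw cap, 24 mm diameter, 72 mm high, origin at the centre of its underside.
Not all that is in view belongs to the job. What is shaped like the tray but turquoise or white is not meant.

How it is judged:
By the outcome, as a careful person would: the job done as asked, in the order asked, and still so for the second after the job is handed in, with the robot touching nothing.
It also fails if it takes over 50 s, if anything falls off the work surface, if the arm or the gripper's body presses on something with over 40 N, if the wrist force passes 120 N, or if a joint passes its speed limit or range.

### The arm

A 7-joint arm with a two-finger parallel gripper is mounted at the origin on a cart in front of the work surface, level with it; the furniture and walls round the work are solid. World frame = base frame: x ahead of the robot, y to its left, z up, the work surface at z = 0. Lengths are in m, angles in degrees, forces in N, time in s.
With the tool pointing down it reaches from about 0.425 to 0.875 m from the base axis. Payload 4.7 kg.
Tool frame: the origin (TCP) lies at the very end of the fingers, on their centre line; the grasp point (between the pads) lies 19 mm behind it (env.grasp_offset is the distance from the TCP to the grasp point, in m); z points along the fingers, y is the line along which they close (so a half turn about z gives the same grasp; the last joint's range is limited). The gripper opens to 87 mm and grips with 3 to 60 N. Pads are 19 mm wide; open, the fingers measure 117 mm over their backs; the gripper's body (75 mm by 190 mm) begins 51 mm behind the grasp point.
Start: joints at [-75.51, 18.392, -4.016, 83.108, 1.295, 78.541, -3.26], TCP at [0.154, 0.632, 0.223] pointing down, gripper open.
Joint ranges: [-163.93, 163.93], [-17.29, 119.83], [-79.2, 71.16], [3.27, 140.29], [-89.18, 269.18], [5.43, 117.66], [-154.24, 154.24]. Speed limits (degrees/s): [147.25, 147.25, 180, 180, 180, 180, 180].

### API

Orientations are given as [roll, pitch, yaw] about the fixed x, y, z axes, in that order (R = Rz(yaw) Ry(pitch) Rx(roll)).
In Python, from cell import env gives the robot as it stands. The module is installed in compiled form; this text tells all that it offers.
- The arm moves only by the tool drive_tool, never from a script. Its argument "moves" is one flat list of numbers, 5 for each row, row after row: the shift along the tool's x, y, z in units of 40 mm (1.0 is 40 mm), then the turn about the tool's z in units of 10 degrees (1.0 is 10 degrees), then the finger opening in mm, from 0 to 87. A call has 1 to 5 rows; each row is the pose to reach, as a shift and turn from the pose commanded when the call began, along the tool's axes at that moment; what a row does not reach only later rows make up. A row lasts 1/8 s, in which the tool goes at most 62.5 mm and 10.7 degrees, less where a joint would pass 70% of its speed; a pose out of reach is approached as far as the arm can. A call with a gripper value outside its range is refused whole. The fingers move at their own pace and stop on an object; "squeeze" is the grip in N (left out, the last holds). Time passes only in rows, so rows that repeat a pose let the fingers close. It gives the time, the measured TCP pose, the force, the opening and the grip force at its end, in the units of the state.
- env.get_obs(): the state, without advancing time (a new reading comes with each control period).
- env.read_camera(name): name is "side" or "top"; returns (picture, depth): 400x640x3 uint8, red, green, blue; 400x640 float32, m along the optical axis (not along the pixel's ray), 0 where there is no reading.
- env.camera_model(name): a dict with "K" (3x3 intrinsics, pixels), "k1" (the pictures are not rectified: a ray, as slopes to the right and down, at radius r is drawn at 1 + k1 r^2 times it, then the intrinsics apply), "rvec" (rotation vector, rad) and "tvec" (3), from world to camera coordinates, as OpenCV has them. Camera axes: x right, y down, z forward; pixel columns grow to the right and rows downward; lengths in m; the calibration is good to about 2 mm. A picture is of the moment at which its call begins. camera_model takes no time and is no camera call.
- env.sign_off(): hands the job in; it is judged then, once.
The state is a dict: "time_s": time; "qpos": joint angles; "joint_velocities": joint speeds; "effort": joint torques, N m; "tool_pos": TCP position; "tool_rot": TCP orientation; "force": force on the tool from outside, world axes, zero at the start; "wrist_torque": the same for the moment, N m; "grip_width": finger opening in m; "grasp_force": force on a finger pad.
Only numpy, scipy, OpenCV 4.12 (cv2) and the standard library are available. Lean on these libraries where they do the work, as an engineer would, in place of code of your own. Each camera call takes 0.05 s, during which the arm holds its last target. There are 200 camera calls.

## Working session

There is one attempt and no reset: what is moved stays moved. The work goes in short steps, Python scripts to look and compute and a tool call to move; the robot and the scene stay as the last step left them, time stands still between calls to the robot, and variables do not carry over. Pictures are saved under pics/ and viewed, at most 10 in all, crops included, and the job is handed in when it is done.

Besides the shell and the picture viewer there is one more tool, called in YAML: its name, and indented under it one key for each argument. drive_tool: Moves the arm, as the interface text tells. Its arguments: {"type":"object","properties":{"moves":{"type":"array","items":{"type":"number"}},"squeeze":{"type":"number"}},"required":["moves"]}

```bash
mkdir -p pics
cat > h.py <<'E'
import numpy as np,cv2
from cell import env
def cam(n):
    m=env.camera_model(n);R=cv2.Rodrigues(np.array(m["rvec"],float))[0];return np.array(m["K"],float),float(m["k1"]),R,np.array(m["tvec"],float).ravel()
def ray(n,u,v):
    K,k1,R,t=cam(n);d=cv2.undistortPoints(np.array([[[u,v]]],float),K,np.array([k1,0,0,0,0.]))[0,0]
    return -R.T@t,R.T@np.array([d[0],d[1],1.])
def onz(n,u,v,z):
    c,d=ray(n,u,v);return c+d*(z-c[2])/d[2]
def dep(n,u,v,D):
    c,d=ray(n,u,v);return c+d*D
def proj(n,p):
    K,k1,R,t=cam(n);return cv2.projectPoints(np.array([p],float),cv2.Rodrigues(R)[0],t,K,np.array([k1,0,0,0,0.]))[0].ravel()
def save(n,f):
    I,D=env.read_camera(n);cv2.imwrite('pics/'+f+'.png',I[:,:,::-1]);np.savez('pics/'+f,I=I,D=D);return I,D
E
python3 - <<'E'
from h import *
for n in("top","side"):
    save(n,n+"0");c,d=ray(n,320,200);print(n,c.round(3),d.round(3))
o=env.get_obs();print(o["tool_pos"],o["tool_rot"],o["force"],env.grasp_offset)
E
```

```text
top [ 0.482 -0.05   1.164] [ 0.103  0.002 -0.995]
side [ 0.358 -0.956  0.857] [ 0.184  0.749 -0.637]
[0.1536463  0.63106216 0.22155522] [-1.79899822e+02  4.61511334e-03  1.66322083e+02] [-0.2440905  -0.00453099 -0.6551544 ] 0.0187
```

View pics/top0.png

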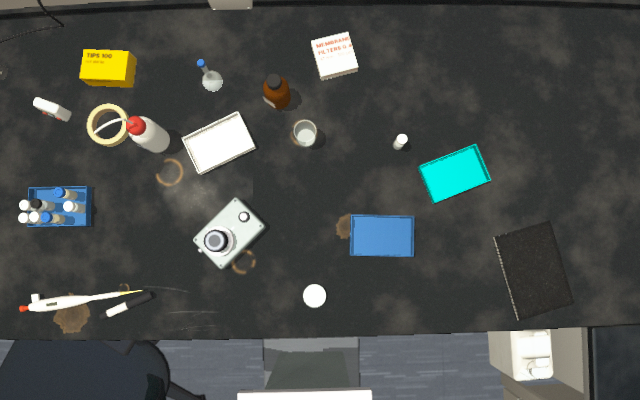

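View pics/side0.png

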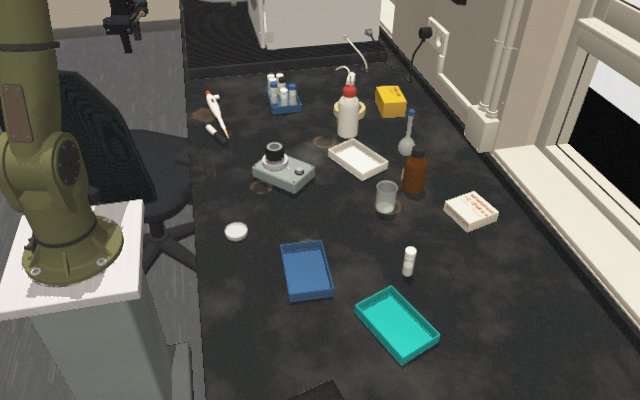

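Top view: the lens is at (215,241) on the grey camera, its button at (244,216), and the empty blue tray at (382,236). The bystanders are the beaker (305,133), petri dish (314,296) and vial (400,142).

Look-alikes for the tray: the white tray (220,143), the turquoise tray (454,173) and the blue vial rack (58,207), which is full. I choose the empty blue one at (382,236). Next I'll measure and check it in a close crop.

Run:
```python
from h import *
z=np.load('pics/top0.npz');I,D=z['I'],z['D']
h=cv2.cvtColor(I,cv2.COLOR_RGB2HSV)
m=cv2.inRange(h,(100,110,60),(115,255,255))
m[:, :300]=0;m[:, 440:]=0
c=max(cv2.findContours(m,0,2)[0],key=cv2.contourArea);r=cv2.minAreaRect(c);print(r)
b=cv2.boxPoints(r);P=np.array([onz("top",*p,0.02) for p in b]);print("tray",P.round(3),P.mean(0).round(4))
for u,v,n in((215,241,'lens'),(244,217,'btn'),(230,225,'box'),(382,236,'tray')):
    d=np.median(D[v-1:v+2,u-1:u+2]);print(n,dep("top",u,v,d).round(4))
# box top face outline
m2=np.zeros(D.shape,np.uint8)
for v in range(190,276):
  for u in range(185,275):
    p=dep("top",u,v,D[v,u])
    if p[2]>0.03:m2[v,u]=1
    if p[2]>0.085:m2[v,u]=2
    elif p[2]>0.047 and np.hypot(u-244,v-217)<10:m2[v,u]=3
c=max(cv2.findContours((m2>0).astype(np.uint8),0,2)[0],key=cv2.contourArea);b=cv2.boxPoints(cv2.minAreaRect(c));print("box",np.array([onz("top",*p,0.04)[:2] for p in b]).round(4))
for k,zz in((2,.094),(3,.052)):
    q=np.argwhere(m2==k);print(k,len(q),q.mean(0)[::-1],onz("top",*q.mean(0)[::-1],zz).round(4))
for n,p in(("beaker",(305,133)),("petri",(314,296)),("vial",(400,142))):print(n,onz("top",*p,.03).round(3))
A=cv2.resize(I[180:280,190:290],(400,400),interpolation=2);B=cv2.resize(I[190:290,335:435],(400,400),interpolation=2)
cv2.imwrite('pics/c0.png',np.hstack([A,B])[:,:,::-1])
```

```text
((381.61236572265625, 235.1797637939453), (64.44271850585938, 41.482059478759766), 1.6846843957901)
tray [[ 0.469 -0.112  0.02 ]
 [ 0.567 -0.118  0.02 ]
 [ 0.559 -0.271  0.02 ]
 [ 0.461 -0.265  0.02 ]] [ 0.5142 -0.1916  0.02  ]
lens [0.5073 0.1864 0.0952]
btn [0.5621 0.1284 0.0532]
box [0.5451 0.1633 0.0405]
tray [ 0.5126 -0.1944  0.0024]Traceback (most recent call last):
  File "<stdin>", line 14, in <module>
  File "h.py", line 11, in dep
    c,d=ray(n,u,v);return c+d*D
        ~~~^^^^^^^
  File "h.py", line 6, in ray
    K,k1,R,t=cam(n);d=cv2.undistortPoints(np.array([[[u,v]]],float),K,np.array([k1,0,0,0,0.]))[0,0]
             ~~~^^^
  File "h.py", line 4, in cam
    m=env.camera_model(n);R=cv2.Rodrigues(np.array(m["rvec"],float))[0];return np.array(m["K"],float),float(m["k1"]),R,np.array(m["tvec"],float).ravel()
ValueError: time passes only in moves, steps and waits
```

```bash
python3 - <<'E'
s=open('h.py').read()
s=s.replace("import numpy as np,cv2","import numpy as np,cv2,functools").replace("def cam(","@functools.cache\ndef cam(")
open('h.py','w').write(s)
E
python3 - <<'E'
from h import *
z=np.load('pics/top0.npz');I,D=z['I'],z['D']
m2=np.zeros(D.shape,np.uint8)
for v in range(190,276):
  for u in range(185,275):
    p=dep("top",u,v,D[v,u])
    if p[2]>0.03:m2[v,u]=1
    if p[2]>0.085:m2[v,u]=2
    elif p[2]>0.047 and np.hypot(u-244,v-217)<10:m2[v,u]=3
c=max(cv2.findContours((m2>0).astype(np.uint8),0,2)[0],key=cv2.contourArea);b=cv2.boxPoints(cv2.minAreaRect(c));B=np.array([onz("top",*p,0.04)[:2] for p in b]);print("box",B.round(4))
for k,zz in((2,.094),(3,.052)):
    q=np.argwhere(m2==k);print(k,len(q),q.mean(0)[::-1],onz("top",*q.mean(0)[::-1],zz).round(4))
for n,p in(("beaker",(305,133)),("petri",(314,296)),("vial",(400,142))):print(n,onz("top",*p,.03).round(3))
A=cv2.resize(I[180:280,190:290],(400,400),interpolation=2);B=cv2.resize(I[190:290,335:435],(400,400),interpolation=2)
cv2.imwrite('pics/c0.png',np.hstack([A,B])[:,:,::-1])
E
```

```text
box [[0.5144 0.2549]
 [0.6163 0.1501]
 [0.5433 0.0794]
 [0.4425 0.1839]]
2 413 [215.91041162 240.22033898] [0.509  0.1847 0.094 ]
3 56 [243.14285714 216.39285714] [0.5637 0.1306 0.052 ]
beaker [ 0.762 -0.015  0.03 ]
petri [ 0.376 -0.029  0.03 ]
vial [ 0.736 -0.242  0.03 ]
```

View pics/c0.png

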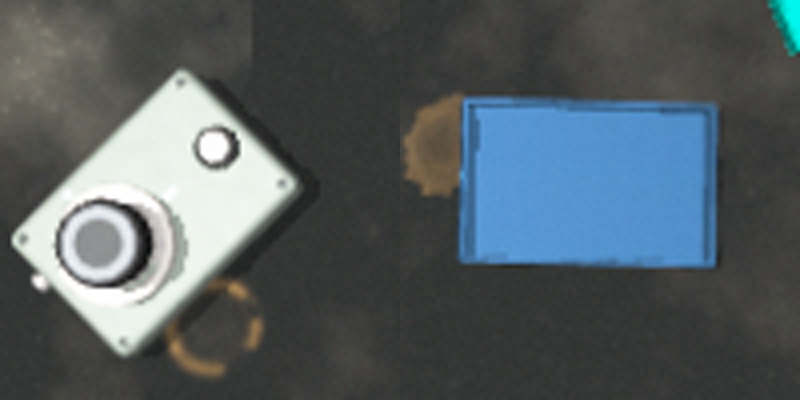

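The crop confirms it: camera (left) with lens at about (214.6,240) and button at (244,216.6) in the full picture. The blue tray is empty. Lens axis is at about (0.5085,0.187), button at (0.564,0.1295), camera x at about -46°.

```bash
cat >> h.py <<'E'
def go(x,y,z,yaw=None):
    o=env.get_obs();p=o["tool_pos"];r=o["tool_rot"]
    from scipy.spatial.transform import Rotation as S
    d=S.from_euler('xyz',r,degrees=True).inv().apply(np.array([x,y,z])-p)/.04
    t=0 if yaw is None else -((yaw-r[2]+180)%360-180)/10
    print("t",o["time_s"],"p",np.round(p,4),"rot",np.round(r,2),"q7",np.round(o["qpos"][6],1),"F",np.round(o["force"],1),"w",o["grip_width"],"-> move",d.round(3),round(t,2))
E
python3 -c "
from h import *
go(.564,.1295,.10,80)"
```

```text
t 0.1 p [0.1536 0.6311 0.2216] rot [-179.9     0.    166.32] q7 -3.3 F [-0.2 -0.  -0.7] w 0.0872093344657509 -> move [-12.933  -9.752   3.057] 8.63
```

drive_tool:
  moves: [-12.9, -9.75, 0, 8.6, 0, -12.9, -9.75, 0, 8.6, 0, -12.9, -9.75, 0, 8.6, 0, -12.9, -9.75, 0, 8.6, 0, -12.9, -9.75, 0, 8.6, 0]

```text
time_s: 0.72
tool_pos: [0.3524, 0.3876, 0.2223]
tool_rot: [-180.0, -0.0, 112.3]
force: [1.3, 0.1, -0.1]
grip_width: 0.0452
grasp_force: 0.0
```

```bash
python3 -c "
from h import *
go(.564,.1295,.10,80)"
```

```text
t 0.725 p [0.3524 0.3876 0.2223] rot [-180.     -0.    112.25] q7 -27.9 F [ 1.3  0.1 -0.1] w 0.04522694565138109 -> move [-7.975  2.453  3.058] 3.23
```

drive_tool:
  moves: [-8.0, 2.45, 0, 3.2, 0, -8.0, 2.45, 0, 3.2, 0, -8.0, 2.45, 1.0, 3.2, 0, -8.0, 2.45, 2.0, 3.2, 0, -8.0, 2.45, 3.0, 3.2, 0]

```text
time_s: 1.35
tool_pos: [0.5385, 0.1646, 0.1434]
tool_rot: [179.8, -0.1, 80.5]
force: [0.4, 0.7, 0.3]
grip_width: 0.0015
grasp_force: 0.0
```

```bash
python3 -c "
from h import *
go(.564,.1295,.10,80)"
```

```text
t 1.35 p [0.5385 0.1646 0.1434] rot [ 1.7982e+02 -1.1000e-01  8.0520e+01] q7 -24.6 F [0.4 0.7 0.3] w 0.0015016999457864526 -> move [-0.763  0.771  1.086] 0.05
```

drive_tool:
  moves: [-0.75, 0.75, 0.2, 0, 0, -0.75, 0.75, 1.0, 0, 0, -0.75, 0.75, 1.0, 0, 0, -0.75, 0.75, 1.0, 0, 0]

```text
time_s: 1.85
tool_pos: [0.5609, 0.1328, 0.1036]
tool_rot: [180.0, -0.0, 80.7]
force: [0.0, -0.3, 0.6]
grip_width: 0.0006
grasp_force: 0.0
```

Run:
```python
from h import *
go(.564,.1295,.058,80)
I,D=save("top","t1");J,_=save("side","s1")
a=proj("top",[.564,.1295,.052]);b=proj("side",[.564,.1295,.052]);print(a,b)
f=lambda I,c:cv2.resize(I[int(c[1])-60:int(c[1])+40,int(c[0])-50:int(c[0])+50],(400,400),interpolation=2)
cv2.imwrite('pics/c1.png',np.hstack([f(I,a),f(J,b)])[:,:,::-1])
```

```text
t 1.85 p [0.5609 0.1328 0.1036] rot [ 1.7998e+02 -3.0000e-02  8.0680e+01] q7 -18.8 F [ 0.  -0.3  0.6] w 0.0006337927804207342 -> move [-0.07   0.088  1.141] 0.07
[243.60509554 216.23397311] [298.44420223 168.62317014]
```

View pics/c1.png

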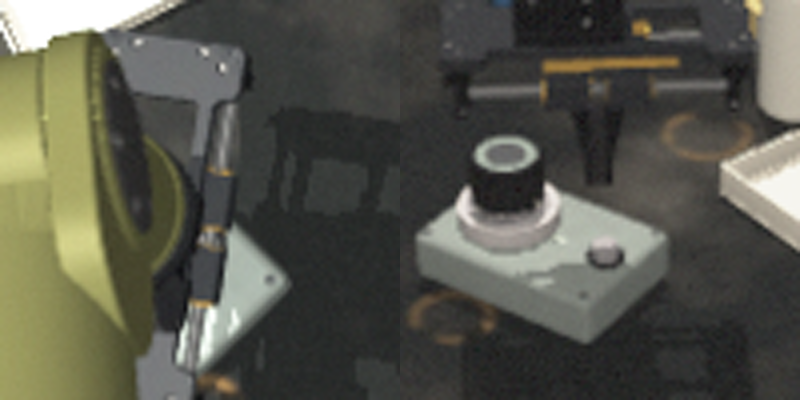

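Left: the arm hides the button from the top. Right: the closed fingers are above and in line with the button, seen at side pixel (299,169) against (298.4,168.6) predicted. Pressing now.

drive_tool:
  moves: [-0.07, 0.09, 0.8, 0, 0, -0.07, 0.09, 1.15, 0, 0, -0.07, 0.09, 1.3, 0, 0, -0.07, 0.09, 1.4, 0, 0, -0.07, 0.09, 1.45, 0, 0]

```text
time_s: 2.58
tool_pos: [0.5642, 0.1291, 0.0456]
tool_rot: [180.0, -0.1, 80.6]
force: [-1.6, -0.1, 4.0]
grip_width: 0.0001
grasp_force: 1.4
```

Run:
```python
from h import *
go(.564,.1295,.044,80)
z=np.load('pics/s1.npz');I=z['I']
for p in([.5085,.187,.094],[.5095,.187,.094],[.5085,.185,.094],[.5085,.187,.054]):print(proj("side",p),proj("top",p))
```

```text
t 2.575 p [0.5642 0.1291 0.0456] rot [ 1.7997e+02 -5.0000e-02  8.0620e+01] q7 -16.6 F [-1.6 -0.1  4. ] w 5.627225272071421e-05 -> move [ 0.01  -0.008  0.04 ] 0.06
[273.51409354 146.11554212] [214.86448045 240.48972008]
[273.88485529 146.0706048 ] [214.86254235 240.03697113]
[273.63548086 146.52309166] [215.76255788 240.47180255]
[274.20764759 158.44449943] [218.69869372 240.84469523]
```

drive_tool:
  moves: [0, 0, 0.05, 0, 0, 0, 0, 0.1, 0, 0, 0, 0, 0.12, 0, 0]

```text
time_s: 2.95
tool_pos: [0.5645, 0.1291, 0.0442]
tool_rot: [-180.0, -0.1, 80.6]
force: [-11.6, -1.5, 28.9]
grip_width: 0.0007
grasp_force: 14.6
```

drive_tool:
  moves: [0, 0, -1.2, 0, 87, 0, 0, -2.4, 0, 87, 1.2, -1.59, -2.4, 0, 87, 1.2, -1.59, -2.4, 0, 87, 1.2, -1.59, -2.4, 0, 87]

```text
time_s: 3.58
tool_pos: [0.5086, 0.1875, 0.1362]
tool_rot: [180.0, -0.0, 80.8]
force: [-0.3, -0.0, 0.1]
grip_width: 0.0428
grasp_force: 0.0
```

Run:
```python
from h import *
go(.5095,.187,.060,80)
J,_=save("side","s2");f=J[95:195,225:325];cv2.imwrite('pics/c2.png',cv2.resize(f,(500,500),interpolation=2)[:,:,::-1])
```

```text
t 3.575 p [0.5086 0.1875 0.1362] rot [ 1.7997e+02 -3.0000e-02  8.0780e+01] q7 -28.6 F [-0.3 -0.   0.1] w 0.04277619742916383 -> move [-0.01   0.023  1.904] 0.08
```

View pics/c2.png

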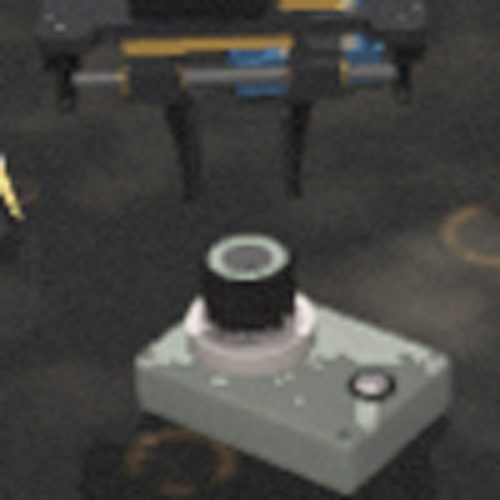

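The button at crop (373,384) now sits low. The fingers at (190,195) and (295,195) straddle the lens at (250,258). They are still opening, so I'll let them finish before descending.

drive_tool:
  moves: [0, 0.02, 0, 0, 87, 0, 0.02, 0, 0, 87, 0, 0.02, 0, 0, 87, 0, 0.02, 0.6, 0, 87, 0, 0.02, 1.2, 0, 87]

```text
time_s: 4.25
tool_pos: [0.5104, 0.1861, 0.0878]
tool_rot: [180.0, -0.0, 80.6]
force: [-0.8, 1.3, -0.6]
grip_width: 0.086
grasp_force: 0.0
```

drive_tool:
  moves: [0, 0, 0.3, 0, 87, 0, 0, 0.5, 0, 87, 0, 0, 0.6, 0, 87, 0, 0, 0.6, 0, 87]

```text
time_s: 4.75
tool_pos: [0.5101, 0.1863, 0.0644]
tool_rot: [180.0, -0.0, 80.6]
force: [0.5, 0.1, 0.2]
grip_width: 0.0869
grasp_force: 0.0
```

drive_tool:
  moves: [0, 0, 0.1, 0, 45, 0, 0, 0.1, 0, 45, 0, 0, 0.1, 0, 45, 0, 0, 0.1, 0, 45, 0, 0, 0.1, 0, 45]
  squeeze: 25

```text
time_s: 5.38
tool_pos: [0.5097, 0.1863, 0.0603]
tool_rot: [-180.0, -0.0, 80.6]
force: [-1.4, -0.4, 1.2]
grip_width: 0.0492
grasp_force: 25.0
```

drive_tool:
  moves: [0, 0, 0, 0, 40, 0, 0, 0, 0, 40, 0, 0, 0, 0, 40]

```text
time_s: 5.75
tool_pos: [0.5097, 0.1863, 0.0602]
tool_rot: [-180.0, -0.0, 80.6]
force: [-1.9, 0.2, 2.8]
grip_width: 0.0497
grasp_force: 25.0
```

drive_tool:
  moves: [0, 0, 0, -0.8, 40, 0, 0, 0, -1.6, 40, 0, 0, 0, -2.4, 40, 0, 0, 0, -3.2, 40, 0, 0, 0, -4.0, 40]
  squeeze: 35

```text
time_s: 6.38
tool_pos: [0.5101, 0.1866, 0.0603]
tool_rot: [180.0, -0.0, 120.9]
force: [-1.0, 0.8, 1.7]
grip_width: 0.0495
grasp_force: 35.0
```

```bash
python3 -c "
from h import *
go(.5097,.1863,.060,167);print(env.get_obs()['wrist_torque'])"
```

```text
t 6.375 p [0.5101 0.1866 0.0603] rot [ 1.7996e+02 -1.0000e-02  1.2087e+02] q7 12.6 F [-1.   0.8  1.7] w 0.04948520603443812 -> move [-0.001 -0.011  0.007] -4.61
[ 0.07958776  0.2540172  -0.01732067]
```

Hardly any torque, so it is turning freely. I'll go on to about 86°.

drive_tool:
  moves: [0, 0, 0, -0.9, 40, 0, 0, 0, -1.8, 40, 0, 0, 0, -2.7, 40, 0, 0, 0, -3.6, 40, 0, 0, 0, -4.5, 40]

```text
time_s: 7.0
tool_pos: [0.51, 0.1862, 0.0602]
tool_rot: [180.0, 0.0, 165.9]
force: [-0.9, -0.6, 2.2]
grip_width: 0.0493
grasp_force: 35.0
```

Run:
```python
from h import *
go(.5097,.1863,.060,167);print(env.get_obs()['wrist_torque'])
J,_=save("side","s3");f=J[95:195,225:325];cv2.imwrite('pics/c3.png',cv2.resize(f,(500,500),interpolation=2)[:,:,::-1])
```

```text
t 7.0 p [0.51   0.1862 0.0602] rot [1.7999e+02 2.0000e-02 1.6589e+02] q7 56.3 F [-0.9 -0.6  2.2] w 0.049331691121795064 -> move [0.009 0.001 0.006] -0.11
[-0.00765756  0.20732887  0.00905908]
```

View pics/c3.png

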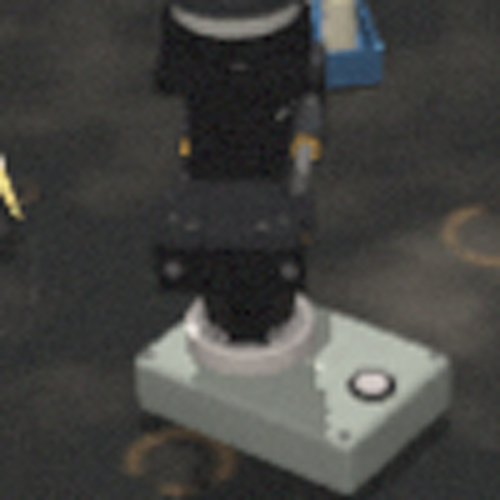

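The button is in (372,384). The lens, turned by 85°, is held at (250,310). Lifting slowly.

drive_tool:
  moves: [0, 0, -0.05, 0, 40, 0, 0, -0.1, 0, 40, 0, 0, -0.2, 0, 40]

```text
time_s: 7.42
tool_pos: [0.5097, 0.1861, 0.0681]
tool_rot: [-180.0, -0.0, 165.5]
force: [-0.0, -0.2, -1.8]
grip_width: 0.0491
grasp_force: 35.0
```

Only the lens's weight shows on the wrist, so it is free.

drive_tool:
  moves: [0, 0, -0.5, 0, 40, 0, 0, -1.0, 0, 40, 0, 0, -1.6, 0, 40, 0, 0, -1.6, 0, 40]

```text
time_s: 7.92
tool_pos: [0.5114, 0.1868, 0.1342]
tool_rot: [179.8, 0.2, 165.6]
force: [0.8, 0.8, -2.0]
grip_width: 0.0492
grasp_force: 35.0
```

```bash
python3 -c "
from h import *
go(.514,-.1916,.13,177)"
```

```text
t 7.925 p [0.5114 0.1868 0.1342] rot [179.83   0.2  165.57] q7 54.8 F [ 0.8  0.8 -2. ] w 0.04924558879109051 -> move [-2.419 -9.146  0.085] -1.14
```

drive_tool:
  moves: [-0.2, -0.75, 0, -0.2, 40, -0.48, -1.8, 0, -0.4, 40, -0.77, -2.9, 0, -0.6, 40, -1.06, -4.0, 0, -0.8, 40, -1.35, -5.1, 0, -1.1, 40]

```text
time_s: 8.55
tool_pos: [0.5107, -0.0262, 0.131]
tool_rot: [-180.0, -0.1, 176.7]
force: [1.0, 0.1, -1.8]
grip_width: 0.049
grasp_force: 35.0
```

```bash
python3 -c "
from h import *
go(.514,-.1916,.13,177)"
```

```text
t 8.55 p [ 0.5107 -0.0262  0.131 ] rot [-1.7999e+02 -7.0000e-02  1.7668e+02] q7 88.8 F [ 1.   0.1 -1.8] w 0.04901758636114595 -> move [-0.323 -4.122  0.025] -0.03
```

drive_tool:
  moves: [-0.08, -1.1, 0, 0, 40, -0.16, -2.1, 0, 0, 40, -0.25, -3.1, 0, 0, 40, -0.3, -3.8, 0, 0, 40, -0.32, -4.05, 0, 0, 40]

```text
time_s: 9.18
tool_pos: [0.5136, -0.1892, 0.1311]
tool_rot: [-180.0, -0.1, 176.4]
force: [0.6, 0.1, -2.0]
grip_width: 0.0493
grasp_force: 35.0
```

Run:
```python
from h import *
go(.514,-.1916,.075,177)
J,_=save("side","s4");f=J[190:320,235:385];cv2.imwrite('pics/c4.png',cv2.resize(f,(600,520),interpolation=2)[:,:,::-1])
print([proj("side",[x,y,.026]).round(1)for x,y in((.469,-.112),(.567,-.118),(.559,-.271),(.461,-.265))])
```

```text
t 9.175 p [ 0.5136 -0.1892  0.1311] rot [-1.7997e+02 -9.0000e-02  1.7641e+02] q7 108.9 F [ 0.6  0.1 -2. ] w 0.04929032703902861 -> move [-0.016 -0.06   1.402] -0.06
[array([279. , 243.4]), array([321. , 238.7]), array([334.1, 288.6]), array([287.7, 294.4])]
```

View pics/c4.png

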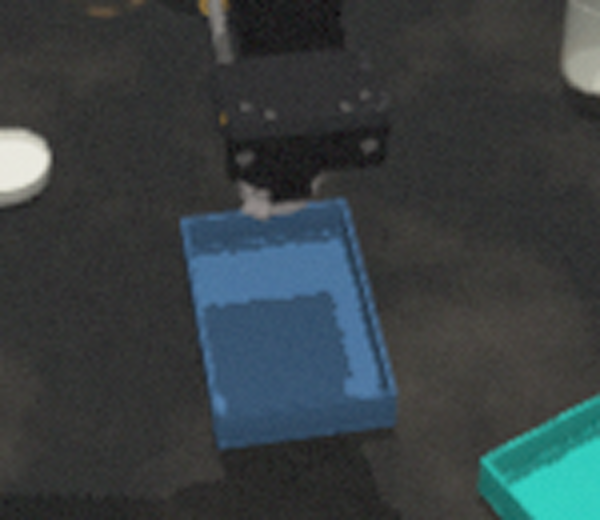

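The tray outline matches the prediction: crop corners (183,218), (347,200), (395,395). The lens is held upright over its middle. Lowering.

drive_tool:
  moves: [-0.02, -0.04, 0.6, 0, 40, -0.02, -0.06, 1.4, 0, 40, -0.02, -0.06, 2.0, 0, 40, -0.02, -0.06, 2.3, 0, 40, -0.02, -0.06, 2.4, 0, 40]

```text
time_s: 9.85
tool_pos: [0.5152, -0.1887, 0.0355]
tool_rot: [180.0, -0.1, 176.7]
force: [0.9, -0.5, -1.0]
grip_width: 0.0491
grasp_force: 35.0
```

drive_tool:
  moves: [0, 0, 0.1, 0, 40, 0, 0, 0.18, 0, 40, 0, 0, 0.24, 0, 40]

```text
time_s: 10.22
tool_pos: [0.5156, -0.1898, 0.0268]
tool_rot: [180.0, 0.0, 176.6]
force: [-0.2, -0.5, -1.7]
grip_width: 0.0492
grasp_force: 35.0
```

drive_tool:
  moves: [0, 0, 0, 0, 40, 0, 0, 0.04, 0, 40, 0, 0, 0.04, 0, 40]

```text
time_s: 10.6
tool_pos: [0.5153, -0.1897, 0.0249]
tool_rot: [180.0, -0.0, 176.6]
force: [-0.4, -0.2, -1.3]
grip_width: 0.0495
grasp_force: 35.0
```

drive_tool:
  moves: [0, 0, 0.02, 0, 40, 0, 0, 0.04, 0, 40, 0, 0, 0.04, 0, 40]

```text
time_s: 10.98
tool_pos: [0.5154, -0.1897, 0.0233]
tool_rot: [180.0, 0.0, 176.6]
force: [-0.6, 0.1, -1.1]
grip_width: 0.0493
grasp_force: 35.0
```

drive_tool:
  moves: [0, 0, 0.02, 0, 40, 0, 0, 0.03, 0, 40, 0, 0, 0.03, 0, 40]

```text
time_s: 11.35
tool_pos: [0.5154, -0.1898, 0.0232]
tool_rot: [180.0, 0.0, 176.6]
force: [-3.3, 1.1, 7.9]
grip_width: 0.0495
grasp_force: 35.0
```

The lens touches the floor. I'll ease off, then open modestly inside the tray.

drive_tool:
  moves: [0, 0, -0.02, 0, 40, 0, 0, -0.02, 0, 56, 0, 0, -0.02, 0, 62, 0, 0, -0.02, 0, 64, 0, 0, -0.02, 0, 64]

```text
time_s: 11.98
tool_pos: [0.5153, -0.1898, 0.0229]
tool_rot: [180.0, 0.0, 176.6]
force: [0.3, 0.0, -0.4]
grip_width: 0.0637
grasp_force: 0.0
```

drive_tool:
  moves: [0, 0, -0.3, 0, 64, 0, 0, -0.8, 0, 64, 0, 0, -1.6, 0, 64, 0, 0, -3.0, 0, 64, 0, 0, -4.0, 0, 64]

```text
time_s: 12.6
tool_pos: [0.5159, -0.1903, 0.1863]
tool_rot: [-180.0, 0.2, 176.6]
force: [0.4, 0.4, 0.3]
grip_width: 0.064
grasp_force: 0.0
```

drive_tool:
  moves: [0, 2.0, -1.0, 0, 64, 0, 4.0, -1.0, 0, 64, 0, 5.0, -1.0, 0, 64, 0, 5.0, -1.0, 0, 64]

```text
time_s: 13.1
tool_pos: [0.5272, 0.015, 0.2241]
tool_rot: [179.9, 0.1, 177.0]
force: [-0.3, -1.3, -0.2]
grip_width: 0.0639
grasp_force: 0.0
```

Run:
```python
from h import *
go(.514,-.1916,.075,177)
I,_=save("top","t5");J,_=save("side","s5");cv2.imwrite('pics/c5.png',np.hstack([cv2.resize(I[120:310,290:440],(316,400)),cv2.resize(J[190:320,235:385],(461,400),interpolation=2)])[:,:,::-1])
```

```text
t 13.1 p [0.5272 0.015  0.2241] rot [1.7989e+02 8.0000e-02 1.7699e+02] q7 83.7 F [-0.3 -1.3 -0.2] w 0.0639309395383322 -> move [ 0.064 -5.181  3.718] -0.0
```

View pics/c5.png

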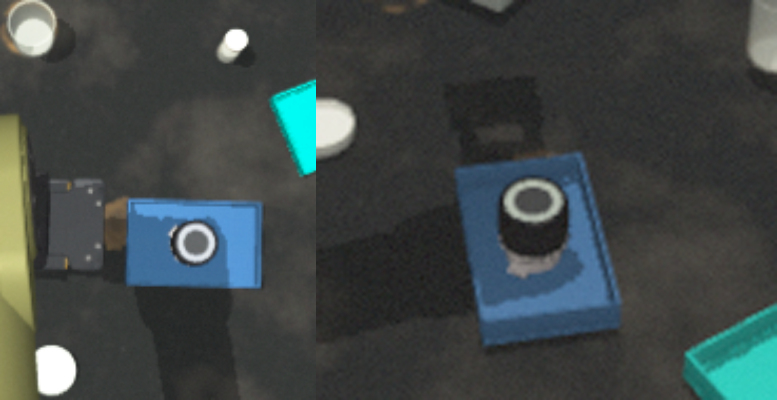

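The lens stands upright in the middle of the blue tray, at (195,243) in the top crop and (533,225) in the side crop. The beaker, petri dish and vial are in place, and the arm is clear.

drive_tool:
  moves: [0, 0, 0, 0, 64, 0, 0, 0, 0, 64]

```text
time_s: 13.45
tool_pos: [0.5271, 0.0073, 0.223]
tool_rot: [-180.0, 0.0, 176.4]
force: [0.1, -0.8, -0.3]
grip_width: 0.0639
grasp_force: 0.0
```

```bash
python3 -c "
from cell import env
print(env.sign_off())"
```

```text
the job is handed in; nothing more can be done
None
```

I pressed the release button fully in, turned the lens about 85° counter-clockwise, lifted it off and stood it upright on its mount end in the empty blue tray; the bystanders looked undisturbed, and I handed the job in at about 13.5 s with the arm clear (no verdict came back).

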